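# Snap shut the sample case with the loose catch

### The job

Before the three blue sample cases leave the yellow room, see which one has its orange catch standing open. Tug that case's lid up by the black handle until its front edge has risen by two or three centimetres, without throwing it wide open, to make sure that it is loose; let the lid down fully shut again, then swing the catch over so that it snaps shut on it. Leave the catches of the other two cases shut.

Things in the scene. Friction and masses are not known exactly. Their poses are not given: they have to be found in the camera images.
- case_1: a blue case, 160 mm long (x), 120 wide (y), 68 high with its grey lid (10 thick) on; it does not slide. Origin: centre of its underside; x runs from the catch end (towards the robot, within 0.2 rad) to the lid's hinge, z up. Handle on the lid: a black upright rib, 36 mm along x, 16 along y, 30 tall (top at z = 98), centred at x = y = 0. Its lid is loose.
- case_2: looks and measures the same as case_1, but its lid is held shut and does not lift. Catch of every case: a flat orange arm 48 mm long, 24 wide, 5 thick, centred on y = 0; its pivot, along y, is at x = -96, z = 74 mm, in front of the lid, between two steel cheeks (up to z = 82, x = -105 to -79, |y| under 20 mm).
- case_3: looks and measures the same as case_1; its lid is held shut by its catch and does not lift.
- catch_1 (a joint): angle in rad of case_1's catch: 0 = shut, arm level from its pivot towards +x over the lid's front edge, its top at z = 76.5 mm; grows as the arm swings up and out towards the robot; 1.57 upright, 1.9 open stop. Starts open, 1.6 to 1.9; stays where left until a spring detent resists from 1.1 down (push with about 2 N near the tip); below 0.5 it snaps shut by itself.
- catch_2 (a joint): as catch_1, for case_2. Starts shut.
- catch_3 (a joint): as catch_1, for case_3. Starts shut.
- lid_1 (a joint): angle in rad of the lid of case_1 about its hinge, which runs along the case's y at x = 80 mm, z = 58 mm: 0 = shut, grows as the front edge rises (0.1 rad lifts the front edge by 16 mm and the handle by 8 mm). About 0.2 kg; it falls shut by its own weight when let go.

How it is judged:
By the outcome, as a careful person would: the job done as asked, in the order asked, and still so for the second after the job is handed in, with the robot touching nothing.
It also fails if it takes over 40 s, if anything falls off the work surface, if the arm or the gripper's body presses on something with over 40 N, if the wrist force passes 120 N, or if a joint passes its speed limit or range.

### The arm

A 6-joint arm with a two-finger parallel gripper is mounted at the origin on the work surface. World frame = base frame: x ahead of the robot, y to its left, z up, the work surface at z = 0. Lengths are in m, angles in degrees, forces in N, time in s.
With the tool pointing down it reaches from about 0.325 to 0.85 m from the base axis. Payload 15.5 kg.
Tool frame: the origin (TCP) lies at the very end of the fingers, on their centre line; the grasp point (between the pads) lies arm.grip_depth behind it (arm.grip_depth is the distance from the TCP to the grasp point, in m); z points along the fingers, y is the direction in which the jaws open and shut (so a half turn about z gives the same grasp; the last joint's range is limited). The gripper opens to 91 mm and grips with 3 to 60 N. Pads are 32 mm wide; open, the fingers measure 118 mm over their backs; the gripper's body (76 mm by 178 mm) begins 60 mm behind the grasp point.
Start: joints at [-73.31, 28.281, 77.091, -0, 74.628, -5.472], TCP at [0.236, -0.579, 0.214] pointing down, gripper open.
Joint ranges: [-166.48, 166.48], [-47.26, 123.95], [12.59, 153.08], [-70.14, 250.14], [6.76, 159.57], [-176.63, 176.63]. Speed limits (degrees/s): [108.29, 108.29, 147.25, 172.46, 172.46, 172.46].

### API

Orientations are given as a 3x3 rotation matrix whose columns are the frame's x, y, z axes.
In Python, from rig import arm gives the robot as it stands. Calls block until the motion is done:
- arm.move_to(position, orientation): joint-space move of the TCP to a pose.
- arm.move_l(position, orientation=None, feed=0.15): straight line of the TCP; orientation=None keeps the orientation; feed is the mean speed in m/s.
- arm.move_joints(angles): joint-space move.
- arm.grip(opening): finger opening in m; the grip force is fixed at half the most; returns when the fingers have stopped.
- arm.sleep(seconds).
- arm.solve_ik(position, orientation): joint angles nearest the present ones, or None.
- arm.snapshot(name): name is "scene" or "top"; returns the picture (420x560x3 uint8, red, green, blue); there is no depth.
- arm.get_calibration(name): a dict with "intrinsics" (3x3 intrinsics, pixels), "k1" (the pictures are not rectified: a ray, as slopes to the right and down, at radius r is drawn at 1 + k1 r^2 times it, then the intrinsics apply), "cam_to_world" (4x4, takes a point from camera to world coordinates). Camera axes: x right, y down, z forward; pixel columns grow to the right and rows downward; lengths in m; the calibration is good to about 2 mm. A picture is of the moment at which its call begins. get_calibration takes no time and is no camera call.
A pose or a line that the arm cannot do raises arm.Unreachable and nothing moves.
- arm.sign_off(): hands the job in, once; it reports no verdict.
Readings, each from a call of its own:
- arm.current_t(): time.
- arm.current_joint_positions(): joint angles.
- arm.current_dq(): joint speeds.
- arm.current_tau(): joint torques, N m.
- arm.current_ee_pos(): TCP position.
- arm.current_tool_rot(): TCP orientation.
- arm.current_force(): force on the tool from outside, world axes, zero at the start.
- arm.current_torque(): the same for the moment, N m.
- arm.current_width(): finger opening in m.
Only numpy, scipy, OpenCV 4.12 (cv2) and the standard library are available. Lean on these libraries where they do the work, as an engineer would, in place of code of your own. Each camera call takes 0.05 s, during which the arm holds its last target.

## Working session

There is one attempt and no reset: what is moved stays moved. The work goes in short steps, each a Python script; the robot and the scene stay as the last script left them, time stands still between calls to the robot, and variables do not carry over. Pictures are saved under pics/ and viewed, and the job is handed in when it is done.

```bash
ls; mkdir -p pics
python3 - <<'E'
from rig import arm
import cv2
for n in("scene","top"):
    im=arm.snapshot(n); cv2.imwrite(f"pics/{n}0.png",im[:,:,::-1])
    c=arm.get_calibration(n); print(n,c)
print(arm.current_t(),arm.grip_depth,arm.current_tool_rot())
E
```

```text
pics
scene {'intrinsics': array([[439.60326004,   0.        , 276.07427027],
       [  0.        , 439.60326004, 209.12292895],
       [  0.        ,   0.        ,   1.        ]]), 'k1': -0.10605978816027531, 'cam_to_world': array([[-0.19755947,  0.84757438, -0.49253216,  1.00469977],
       [ 0.9801966 ,  0.16382757, -0.11124365,  0.11484733],
       [-0.01359692, -0.50475559, -0.86315521,  0.84288412],
       [ 0.        ,  0.        ,  0.        ,  1.        ]])}
top {'intrinsics': array([[516.32906364,   0.        , 280.09024249],
       [  0.        , 516.32906364, 209.94902269],
       [  0.        ,   0.        ,   1.        ]]), 'k1': -0.022488762539099687, 'cam_to_world': array([[-0.00698104, -0.9894103 ,  0.14497767,  0.42342272],
       [-0.99964795,  0.0106163 ,  0.02431614, -0.00749664],
       [-0.02559776, -0.14475688, -0.98913609,  1.10208124],
       [ 0.        ,  0.        ,  0.        ,  1.        ]])}
0.1 0.0188 [[ 9.26144425e-01  3.77168931e-01 -3.17624020e-04]
 [ 3.77169048e-01 -9.26143807e-01  1.07621084e-03]
 [ 1.11747773e-04 -1.11652462e-03 -9.99999370e-01]]
```

View pics/scene0.png

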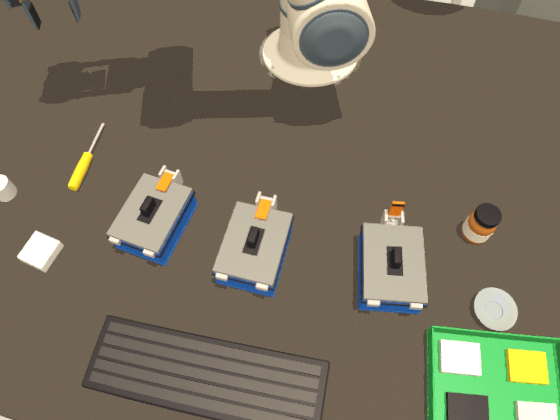

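View pics/top0.png

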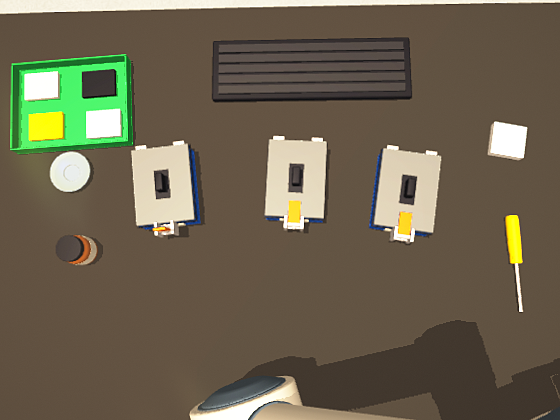

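The scene picture shows the open catch on the right-hand case, at about (397,208). In the top picture that is the left case, with its lid at about (163,185). The other two cases have orange arms lying over the lid. I'll enlarge this case next.

Run:
```python
import cv2
a=cv2.imread("pics/top0.png")[130:250,115:215]; b=cv2.imread("pics/scene0.png")[190:320,345:440]
cv2.imwrite("pics/topc.png",cv2.resize(a,None,fx=5,fy=5,interpolation=cv2.INTER_CUBIC))
cv2.imwrite("pics/scenec.png",cv2.resize(b,None,fx=4.5,fy=4.5,interpolation=cv2.INTER_CUBIC))
```

```text
(no output)
```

View pics/topc.png

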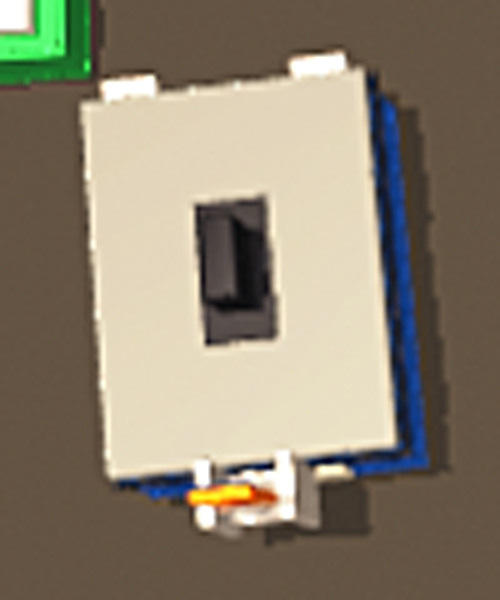

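View pics/scenec.png

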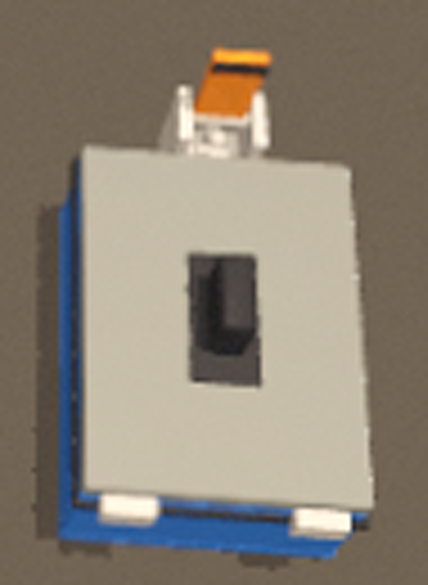

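```bash
cat > h.py <<'E'
import numpy as np, cv2
from scipy.optimize import least_squares
from rig import arm
C={n:arm.get_calibration(n) for n in("scene","top")}
def dist(c): return np.array([c["k1"],0,0,0,0.])
def ray_z(n,uv,z):
    c=C[n]; p=cv2.undistortPointsIter(np.array(uv,float).reshape(-1,1,2),c["intrinsics"],dist(c),None,None,(3,50,1e-10)).reshape(-1,2)
    M=c["cam_to_world"]; d=np.c_[p,np.ones(len(p))]@M[:3,:3].T; o=M[:3,3]
    return o+d*((z-o[2])/d[:,2])[:,None]
def proj(n,P):
    c=C[n]; W=np.linalg.inv(c["cam_to_world"]); 
    return cv2.projectPoints(np.array(P,float).reshape(-1,1,3),cv2.Rodrigues(W[:3,:3])[0],W[:3,3],c["intrinsics"],dist(c))[0].reshape(-1,2)
E
python3 - <<'E'
from h import *
t=np.array([(107,478),(397,447),(365,70),(82,102)])/5+[115,130]
s=np.array([(350,168),(85,148),(83,490),(372,508)])/4.5+[345,190]
L=np.array([(-.08,.06),(-.08,-.06),(.08,-.06),(.08,.06)])
for n,u in(("top",t),("scene",s)):
    P=ray_z(n,u-.4,.068)[:,:2]; print(n,P.round(4).tolist(),[np.linalg.norm(P[i]-P[i-1]).round(4) for i in range(4)])
    f=lambda p:(p[:2]+L@np.array([[np.cos(p[2]),np.sin(p[2])],[-np.sin(p[2]),np.cos(p[2])]])-P).ravel()
    r=least_squares(f,[*P.mean(0),0]); print(r.x, abs(r.fun).max())
# catch tip: top edge center
print(ray_z("scene",[np.array([241,52])/4.5+[345,190]],.12),ray_z("top",[np.array([232,492])/5+[115,130]],.12))
E
```

```text
top [[0.5468, 0.3113], [0.5583, 0.1928], [0.7162, 0.209], [0.7043, 0.3273]] [np.float64(0.1584), np.float64(0.1191), np.float64(0.1588), np.float64(0.1189)]
[0.63141434 0.26010646 0.10031648] 0.0009721084774056976
scene [[0.5474, 0.3117], [0.5597, 0.1936], [0.7184, 0.2091], [0.7046, 0.327]] [np.float64(0.1579), np.float64(0.1188), np.float64(0.1595), np.float64(0.1186)]
[0.63252212 0.26035029 0.10196245] 0.0014046590885279375
[[0.53068284 0.25073556 0.12      ]] [[0.53389395 0.24563754 0.12      ]]
```

Both cameras agree on the pose: (0.632, 0.260), yaw 0.101 rad, and the lid sides measure within 2 mm of the given sizes. Next I grasp the handle.

```bash
cat >> h.py <<'E'
O=np.array([.632,.2602,0]); yaw=.101
ca,sa=np.cos(yaw),np.sin(yaw)
B=np.array([[ca,-sa,0],[sa,ca,0],[0,0,1]])   # case->world
R0=B@np.diag([1.,-1,-1])
def w(x,y,z): return O+B@np.array([x,y,z])
def lidpose(a,h=.073):
    # rotate about hinge so that front rises
    c,s=np.cos(a),np.sin(a); Ry=np.array([[c,0,s],[0,1,0],[-s,0,c]])
    p=np.array([.08,0,.058])+Ry@(np.array([0,0,h])-[.08,0,.058])
    return O+B@p, B@Ry@np.diag([1.,-1,-1])
def save(n,f): 
    im=arm.snapshot(n); cv2.imwrite(f"pics/{f}.png",im[:,:,::-1]); return im
E
python3 - <<'E'
from h import *
arm.move_to(w(0,0,.2),R0); arm.grip(.05)
arm.move_l(w(0,0,.073),R0,feed=.1)
print(arm.current_t(),arm.current_force())
arm.grip(0.0)
print(arm.current_t(),arm.current_width(),arm.current_force(),arm.current_ee_pos()-w(0,0,.073))
save("top","grasp_t");save("scene","grasp_s")
E
```

```text
5.5333 [-0.79854155  0.21599611 -0.1949046 ]
6.15 0.015923984861490423 [-0.78620434 10.45961874 -0.8609365 ] [-1.22730880e-04  1.33995727e-03  9.06499992e-05]
```

The grip width is 15.9 mm, which matches the rib. The 10 N sideways force means I am slightly off in y. Next I lift along the hinge arc.

Run:
```python
from h import *
for a in(.055,.11,.157):
    p,R=lidpose(a); arm.move_l(p,R,feed=.03); print(a,arm.current_ee_pos()-p,arm.current_force().round(1),arm.current_width().__round__(4))
arm.sleep(.3)
save("top","lift_t");im=save("scene","lift_s")
cv2.imwrite("pics/lift_c.png",cv2.resize(np.ascontiguousarray(im[180:330,330:450,::-1]),None,fx=4,fy=4))
R=arm.current_tool_rot(); print(arm.current_t(),R[:,2])
```

```text
0.055 [-1.70199137e-04  1.33749327e-03 -6.09463303e-05] [-2.7  9.7  0.7] 0.0159
0.11 [-1.54627993e-04  1.34624702e-03 -6.56817674e-05] [-3.7  8.   1.3] 0.0162
0.157 [-1.96064905e-04  1.34673141e-03 -5.31392806e-05] [-3.8  8.9  1.3] 0.0156
7.525 [-0.15550192 -0.01403629 -0.98773586]
```

View pics/lift_c.png

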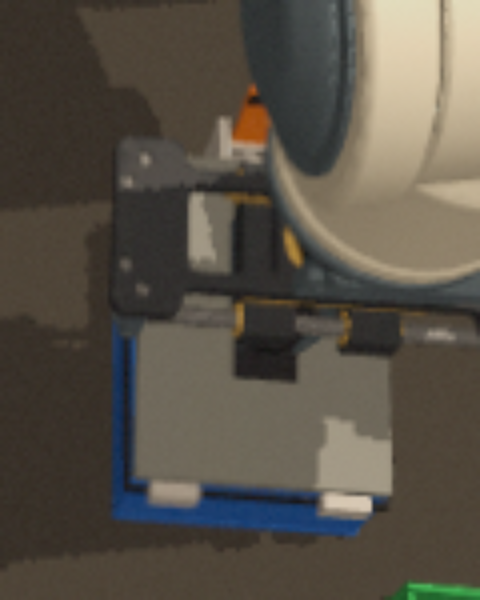

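View pics/lift_t.png

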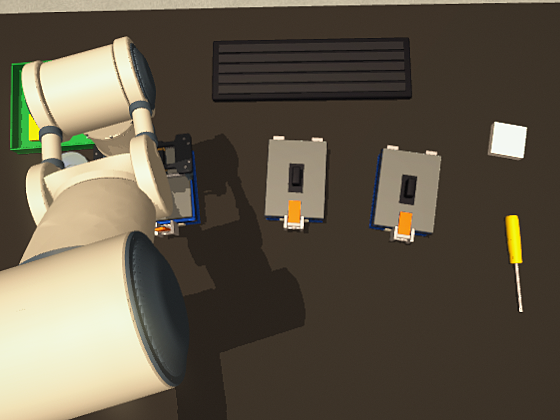

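Run:
```python
from h import *
a=[cv2.resize(cv2.imread(f"pics/{f}.png")[130:250,140:220],None,fx=5,fy=5,interpolation=cv2.INTER_CUBIC) for f in("top0","lift_t")]
cv2.imwrite("pics/cmp.png",cv2.convertScaleAbs(np.hstack(a),alpha=1.3))
for ang in(0,.157):
    c,s=np.cos(ang),np.sin(ang);p=np.array([-.16,0,.01])
    q=[.08+c*p[0]+s*p[2],-.06,.058-s*p[0]+c*p[2]]; print(ang,q,(proj("top",w(*q))-[140,130])*5)
```

```text
0 [np.float64(-0.08), -0.06, np.float64(0.068)] [[270.96383809 444.60166808]]
0.157 [np.float64(-0.0764685690387027), -0.06, np.float64(0.0928939379116306)] [[258.29389252 427.81486796]]
```

View pics/cmp.png

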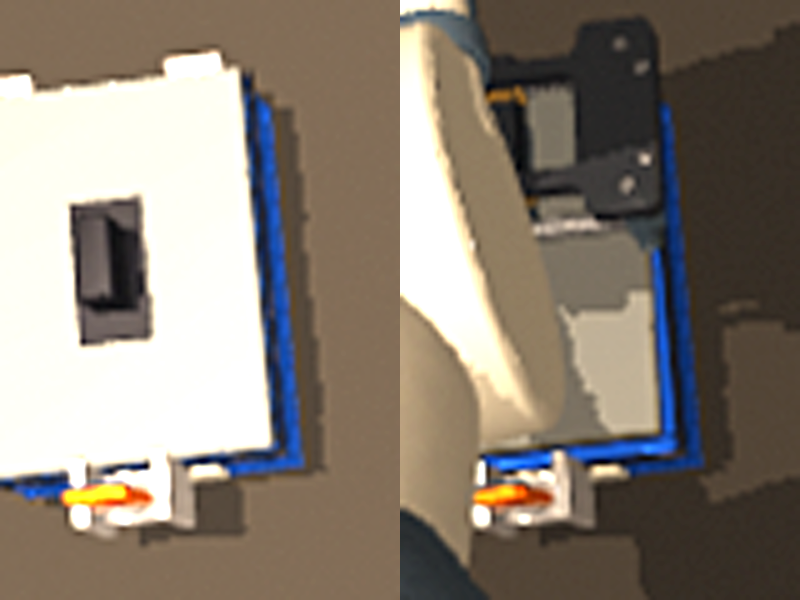

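In the top crop the lid's front corner has moved from (272,446) to about (260,432). I predicted (258,428) for 25 mm, so the rise is about 22–24 mm. I'll raise it slightly for margin, then lower and release.

Run:
```python
from h import *
p,R=lidpose(.168); arm.move_l(p,R,feed=.03); arm.sleep(.2)
for a in(.11,.055,0):
    p,R=lidpose(a); arm.move_l(p,R,feed=.03)
    print(a,arm.current_force().round(1),arm.current_width().__round__(4))
arm.grip(.05); arm.sleep(.3)
arm.move_l(w(0,0,.17),R0,feed=.12)
arm.grip(0)
arm.move_l(w(-.15,0,.19),R0,feed=.15)
print(arm.current_t(),arm.current_width(),arm.current_force())
im=save("scene","shut_s")
cv2.imwrite("pics/shut_c.png",cv2.resize(np.ascontiguousarray(im[180:330,330:450,::-1]),None,fx=4,fy=4))
im=save("top","shut_t")
cv2.imwrite("pics/shut_tc.png",cv2.resize(np.ascontiguousarray(im[130:250,115:215,::-1]),None,fx=5,fy=5))
```

```text
0.11 [ 0.4  9.7 -3.7] 0.0157
0.055 [ 1.8 10.3 -5. ] 0.0158
0 [ 0.4 11.  -3.9] 0.0154
12.8333 0.0004097192064429005 [ 0.03492757 -0.04446341  0.2600408 ]
```

View pics/shut_c.png

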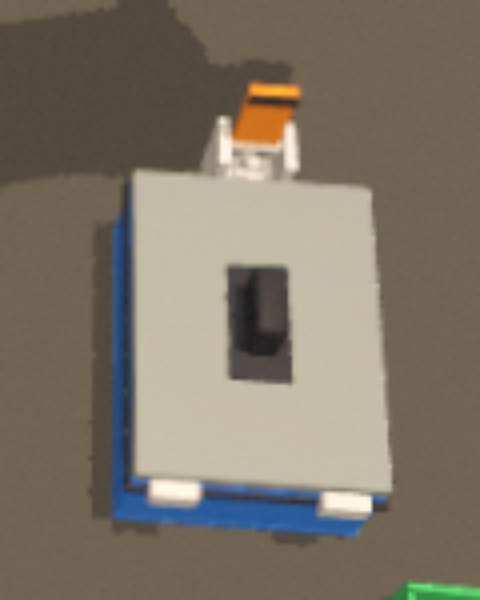

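View pics/shut_tc.png

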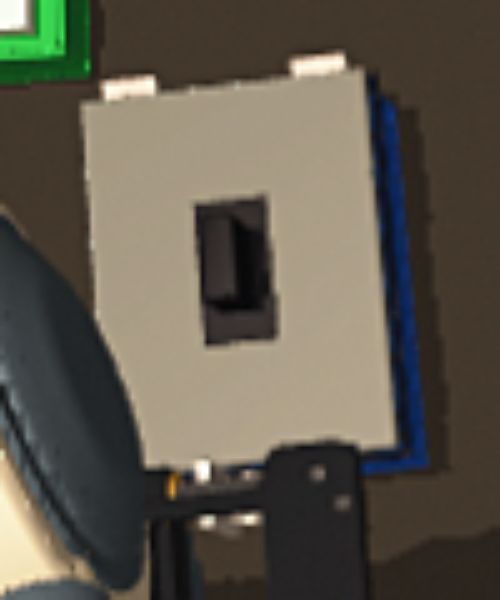

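The lid's front corner is back at (397,447) in the top crop, so the lid is shut. The catch is still open. Next I swing the catch over.

Run:
```python
from h import *
y=.001
arm.move_l(w(-.15,y,.106),R0,feed=.12); print(arm.current_force().round(1))
r=.038
def tcp(t): return w(-.096+r*np.cos(t)-.0025*np.sin(t)-.016,y,.074+r*np.sin(t)+.0025*np.cos(t))
for t in(1.5,1.3,1.1,.9,.75,.6,.45,.35):
    arm.move_l(tcp(t),R0,feed=.04); print(t,arm.current_force().round(1),arm.current_t())
arm.sleep(.2); print(arm.current_force().round(1))
arm.move_l(tcp(.35)+[0,0,.08],R0,feed=.12)
p=arm.current_ee_pos(); arm.move_l(w(-.22,0,.2),R0,feed=.15)
print(arm.current_t(),arm.current_force().round(1))
im=save("scene","end_s")
cv2.imwrite("pics/end_c.png",cv2.resize(np.ascontiguousarray(im[180:330,330:450,::-1]),None,fx=4,fy=4))
im=save("top","end_t")
```

```text
[-0.2  0.8 -0.1]
1.5 [-0.7 -0.2  0.2] 14.9
1.3 [-0.9 -0.6 -0.3] 15.2417
1.1 [0.7 0.4 1.1] 15.5833
0.9 [-0.5  0.2  2. ] 15.925
0.75 [-0.3  0.3 -0.4] 16.2167
0.6 [ 0.2 -0.2 -0.4] 16.5083
0.45 [-0.3 -0.3 -0.6] 16.8
0.35 [-0.5 -0.2 -0.1] 17.05
[ 0.6  0.1 -0.1]
19.1917 [-0.3 -0.3 -1. ]
```

View pics/end_c.png

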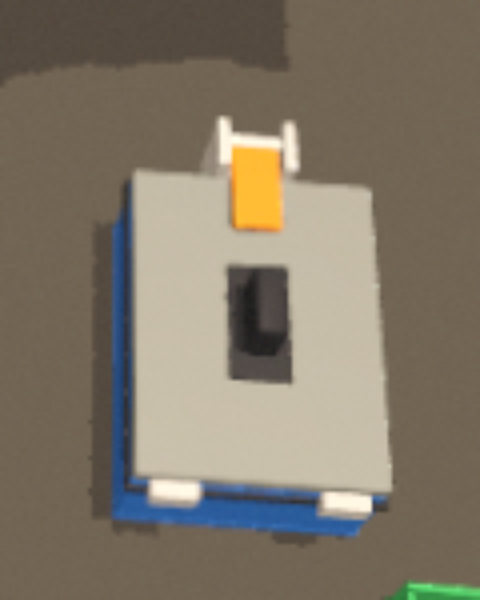

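View pics/end_t.png

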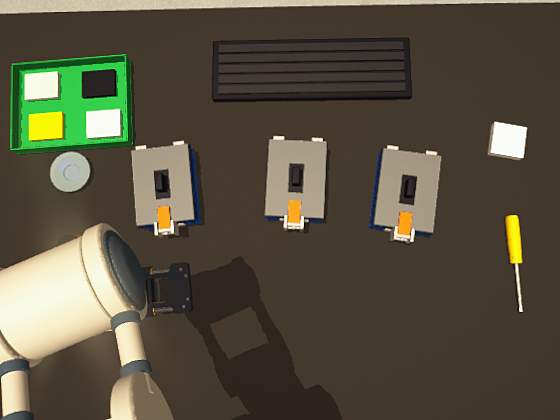

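View pics/end_s.png

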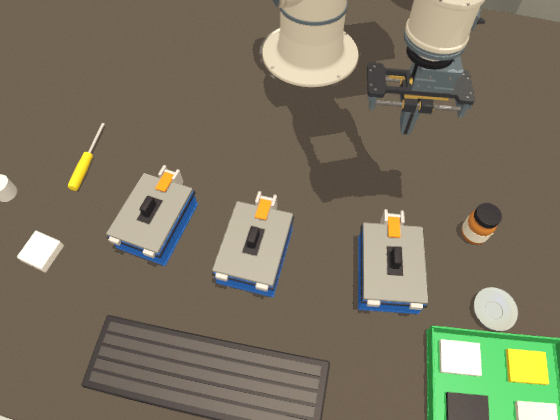

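All three catches lie over their lids, with case_1's orange arm ending at crop (257,229). As a final check I compare that tip with the projected position for a shut catch.

Run:
```python
from h import *
for t in(0,.15,.3): print(t,(proj("scene",w(-.096+.048*np.cos(t)-.0025*np.sin(t),.001,.074+.048*np.sin(t)+.0025*np.cos(t)))-[330,180])*4)
arm.sign_off(); print(arm.current_t())
```

```text
0 [[259.07681051 226.01532717]]
0.15 [[262.23867129 217.71038122]]
0.3 [[265.25932439 207.55954205]]
the job is handed in; nothing more can be done
the job is handed in; nothing more can be done
```

The job is done and handed in at about 19 s of the 40 s limit. The open catch was on case_1, at about (0.632, 0.260) m and turned 0.10 rad.

- **Lid tug:** I gripped the handle (15.9 mm grip width) and raised the lid along its hinge arc. At the commanded 0.157 rad the pictures showed the front edge up about 22–24 mm, slightly less than the 25 mm I predicted. I went on to a commanded 0.168 rad (at most about 27 mm) without taking a picture there. I then lowered the lid and let go. Its front corner came back to the same pixel as before the lift, so it is fully shut.
- **Catch:** The closed fingers swung it over. The resistance rose to about 2 N and had vanished by about 0.75 rad, so the catch dropped earlier than the 0.5 rad stated. In the last picture its tip is at (257,229) in the crop. I predicted (259,226) for shut and (262,218) for 0.15 rad open, so it is shut.
- **Other cases:** The catches of case_2 and case_3 look shut and unmoved, and the robot was clear of everything at the end.
- **One thing slightly off:** My grasp was about 1.3 mm off to the side, which gave a harmless sideways force of about 10 N on the handle. I saw no force above about 11 N in the readings I took.

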